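# Tap a flat bar home against the hidden stop of a bar guide

## Robot

A 7-joint arm with a two-finger parallel gripper is mounted at the origin on a cart in front of the work surface, level with it; the furniture and walls round the work are solid. World frame = base frame: x ahead of the robot, y to its left, z up, the work surface at z = 0. Lengths are in m, angles in rad, forces in N, time in s.
With the tool pointing down it reaches from about 0.425 to 0.875 m from the base axis. Payload 4.7 kg.
Tool frame: the origin (TCP) lies at the centre of the arm's flange, where the gripper is bolted on; the fingertips stand 182 mm ahead of it and the grasp point (between the pads) lies ahead of it (ctrl.hold_point_z is the z of the grasp point in the tool frame, in m); z points along the fingers, y is the direction in which the jaws open and shut (so a half turn about z gives the same grasp; the last joint's range is limited). The gripper opens to 87 mm and grips with 3 to 60 N. Pads are 19 mm wide; open, the fingers measure 117 mm over their backs; the gripper's body (75 mm by 190 mm) begins 51 mm behind the grasp point.
Start: joints at [-1.291, 0.321, -0.07, 1.45, 0.023, 1.371, -0.057], TCP at [0.171, 0.627, 0.405] pointing down, gripper open.
Joint ranges: [-2.86, 2.86], [-0.3, 2.09], [-1.38, 1.24], [0.06, 2.45], [-1.56, 4.7], [0.09, 2.05], [-2.69, 2.69]. Speed limits (rad/s): [2.57, 2.57, 3.14, 3.14, 3.14, 3.14, 3.14].

## Interface

Orientations are given as a rotation vector (axis times angle).
In Python, from bench import get_state, imaging, workorder, ctrl gives the robot as it stands.
- The arm moves only by the tool step_arm, never from a script. Its argument "increments" is a list of rows, each an object of numbers: "claw": the opening, from 0 (shut) to 1 (fully open); "tx", "ty", "tz": the shift along the tool's x, y, z in m; "spin": the turn about the tool's z in degrees. A call has 1 to 8 rows; each row is the pose to reach, as a shift and turn from the pose commanded when the call began, along the tool's axes at that moment; what a row does not reach only later rows make up. A row lasts 1/12 s, in which the tool goes at most 41.7 mm and 7.16 degrees, less where a joint would pass 70% of its speed; a pose out of reach is approached as far as the arm can. A call with a gripper value outside its range is refused whole. The fingers move at their own pace and stop on an object; "force" is the grip in N (left out, the last holds). Time passes only in rows, so rows that repeat a pose let the fingers close. It gives the time, the measured TCP pose, the force and the opening at its end, in the units of the state.
- get_state(): the state, without advancing time (a new reading comes with each control period).
- imaging.get_image(name): name is "side" or "top" or "wrist"; returns the picture (420x560x3 uint8, blue, green, red); there is no depth.
- imaging.camera_params(name): a dict with "intrinsics" (3x3 intrinsics, pixels), "camera_from_world" (4x4, takes a point from world to camera coordinates). Camera axes: x right, y down, z forward; pixel columns grow to the right and rows downward; lengths in m; the calibration is good to about 2 mm. A picture is of the moment at which its call begins: read the wrist's pose just before it. camera_params takes no time and is no camera call; for the wrist camera it gives the pose at the moment of the call.
- workorder.close_job(): hands the job in, once; it reports no verdict.
The state is a dict: "time": time; "joint_positions": joint angles; "qd": joint speeds; "joint_torque": joint torques, N m; "position": TCP position; "tool_rot": TCP orientation; "ft_force": force on the tool from outside, world axes, zero at the start; "torque": the same for the moment, N m; "grip_width": opening from 0.0 (shut) to 1.0 (fully open).
Only numpy, scipy, OpenCV 4.12 (cv2) and the standard library are available. Lean on these libraries where they do the work, as an engineer would, in place of code of your own. Each camera call takes 0.05 s, during which the arm holds its last target. There are 200 camera calls.

## Task

Pick up the hardwood block and use it to tap the flat bar, in gentle nudges, farther into the bolted-down guide until the bar's hidden end rests against the stop inside, without driving the stop out of its setting. Touch the bar with the block only. Then set the block down flat on the bench, well clear of the bar (5 cm or more), and leave the other things on the bench where they are.

Things in the scene. Friction and masses are not known exactly. Their poses are not given: they have to be found in the camera images.
- guide: Dark steel guide bolted to the bench, 94 x 136 x 20 mm (x across, y along): a straight covered channel, 28.6 mm wide and 12 mm high inside, open at local +y (the mouth), closed at -y, with low bolt flanges. Origin: centre of the channel, on the bench top, z up. The bar slides in it along y; local -y drives it in.
- guide_mouth (a point): Centre of the guide's mouth, 65 mm from its origin. Out of sight inside sits a steel stop; its contact face lies 75 to 115 mm inside the mouth, set differently each time. The stop is held by friction only: it gives way at about 15 N and must not be driven back (over 2.5 mm spoils its setting). The bar alone slides at about 1 to 4 N.
- bar: Black flat steel bar, 26 x 165 x 9 mm (x, y, z), about 0.3 kg, flat on the bench, inner end (local -y) already in the guide, the other end sticking out of the mouth; its axes run nearly parallel to the guide's. Origin: centre of its underside. It has 15 to 70 mm to go to meet the stop; when home it still sticks out of the mouth by 50 to 90 mm.
- bar_outer_end (a point): Centre of the square end face of the bar that sticks out of the guide (the face to be tapped), 82.5 mm from the bar's origin along its local +y and 4.5 mm above the bench.
- block_center (a point): Centre of the loose brown hardwood block, 60 x 120 x 43 mm (x, y, z), 0.3 kg, lying flat on the bench to the left of the guide, so this point is 21.5 mm above the bench. Its long axis is local y; either 60 x 43 mm end serves for tapping. Can be gripped across its 60 mm width from above.
- oil_can: Green oil can with a thin spout, 176 mm tall, a bystander. Origin at the centre of its underside.
- nut_1: Dark hexagon nut, 24 mm wide, 19 mm tall, a bystander. Origin at the centre of its underside.
- nut_2: Light grey hexagon nut, 19 mm wide, 16 mm tall, a bystander. Origin at the centre of its underside.
- drift: Steel drift punch, 13 x 112 x 13 mm, lying in front of the guide, a bystander. Origin at the centre of its underside.

How it is judged:
By the outcome, as a careful person would: the job done as asked, in the order asked, and still so for the second after the job is handed in, with the robot touching nothing.
It also fails if it takes over 51 s, if anything falls off the work surface, if the arm or the gripper's body presses on something with over 40 N, if the wrist force passes 120 N, or if a joint passes its speed limit or range.

## Working session

There is one attempt and no reset: what is moved stays moved. The work goes in short steps, Python scripts to look and compute and a tool call to move; the robot and the scene stay as the last step left them, time stands still between calls to the robot, and variables do not carry over. Pictures are saved under pics/ and viewed, on a budget of 10 in all, crops included, one or two more only if the job needs it, and the job is handed in when it is done.

Besides the shell and the picture viewer there is one more tool, called as name([rows], argument=value, ...), one row to a line, values as JSON. step_arm: Moves the arm, as the interface text tells. Its arguments: {"type":"object","properties":{"increments":{"type":"array"},"force":{"type":"number"}},"required":["increments"]}

```bash
ls; mkdir -p pics; python3 - <<'E'
from bench import get_state, imaging, ctrl
import cv2
s=get_state(); print(s); print(ctrl.hold_point_z)
for n in("top","side"):
    cv2.imwrite(f"pics/{n}1.png",imaging.get_image(n)); p=imaging.camera_params(n);print(n,p)
E
```

```text
pics
{'time': 0.0, 'joint_positions': array([-1.29092988,  0.32185034, -0.07007454,  1.45168055,  0.022627  ,
        1.370792  , -0.05687   ]), 'qd': array([ 7.37461136e-05,  1.78396619e-03,  9.68684873e-04, -3.25433203e-04,
        8.70868238e-04,  1.29105740e-04, -9.92852560e-05]), 'joint_torque': array([-5.01539198e-04, -4.91292965e+01, -4.03942857e-01, -3.12515938e+01,
       -6.38347096e-02,  4.40697314e-02,  1.77578886e-04]), 'position': array([0.17071005, 0.62697292, 0.40364056]), 'tool_rot': array([-4.16132165e-01, -3.11377751e+00,  3.04575611e-03]), 'ft_force': array([0.61259019, 0.5575986 , 0.64142406]), 'torque': array([-0.03424735, -0.00184012,  0.02086594]), 'grip_width': 1.0012722132179364}
0.1635
top {'intrinsics': array([[535.61650391,   0.        , 284.82861514],
       [  0.        , 535.61650391, 212.47806243],
       [  0.        ,   0.        ,   1.        ]]), 'camera_from_world': array([[-0.01366206, -0.99986154,  0.00949953,  0.05578648],
       [-0.99782213,  0.01301983, -0.06466438,  0.54490196],
       [ 0.06453174, -0.01036229, -0.99786185,  1.08897505],
       [ 0.        ,  0.        ,  0.        ,  1.        ]])}
side {'intrinsics': array([[507.04759823,   0.        , 279.33178019],
       [  0.        , 507.04759823, 207.4498658 ],
       [  0.        ,   0.        ,   1.        ]]), 'camera_from_world': array([[ 0.99571028, -0.09050162, -0.01924838, -0.52612822],
       [-0.05504606, -0.4122015 , -0.90942831,  0.09301354],
       [ 0.07437053,  0.90658666, -0.41541503,  0.88210063],
       [ 0.        ,  0.        ,  0.        ,  1.        ]])}
```

View pics/top1.png

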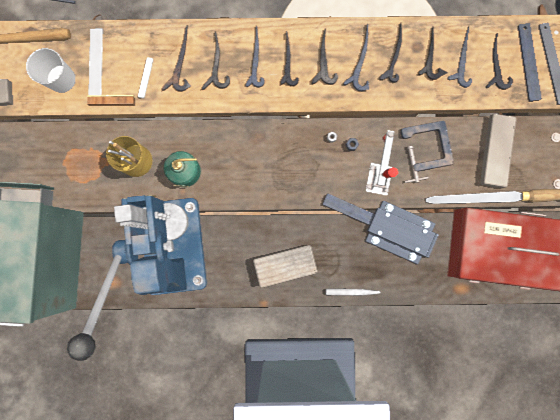

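View pics/side1.png

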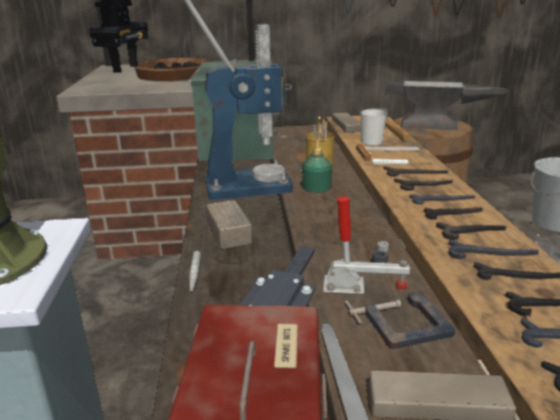

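The top view shows the block at about (284,266), the bar's outer end at about (328,200), and the guide centred near (402,232). The nuts are at (332,136) and (352,144), and the drift at (352,292). In the side view the block top is near (227,215) and the bar end near (307,249).

```bash
cat > h.py <<'E'
import numpy as np, cv2
from bench import get_state, imaging, ctrl
from scipy.spatial.transform import Rotation as R
def onplane(p,uv,z):
    K=p["intrinsics"];T=p["camera_from_world"];Rm=T[:3,:3];c=-Rm.T@T[:3,3]
    d=Rm.T@np.linalg.solve(K,[*uv,1]); return c+d*(z-c[2])/d[2]
def tri(obs):
    A=[]
    for p,(u,v) in obs:
        P=p["intrinsics"]@p["camera_from_world"][:3]; A+=[u*P[2]-P[0],v*P[2]-P[1]]
    X=np.linalg.svd(np.array([a/np.linalg.norm(a) for a in A]))[2][-1]; return X[:3]/X[3]
def pix(p,X):
    q=p["intrinsics"]@(p["camera_from_world"]@[*X,1])[:3]; return q[:2]/q[2]
E
python3 - <<'E'
from h import *
t=imaging.camera_params("top");s=imaging.camera_params("side")
for n,uv,z in [("blkA",(249,263),.043),("blkB",(309,246),.043),("blkC",(316,270),.043),("blkD",(257,286),.043),("barL",(329,194),.009),("barL2",(323,204),.009),("guide c",(402,232),.02),("barmouth",(372,219),.009),("nut1",(352,145),.02),("drift",(352,292),.013)]:
    print(n,onplane(t,uv,z).round(3))
print("blk",tri([(t,(283,265)),(s,(225,214))]),"bar",tri([(t,(328,199)),(s,(306,249))]))
cam=np.linalg.inv(imaging.camera_params("wrist")["camera_from_world"]); st=get_state()
Rm=R.from_rotvec(st["tool_rot"]); print("wrist cam in tool",Rm.inv().apply(cam[:3,3]-st["position"]), "\n",Rm.as_matrix().T@cam[:3,:3], Rm.as_matrix().round(3))
for n,b in(("top",(220,170,460,320)),("side",(190,180,350,320))):
    im=cv2.imread(f"pics/{n}1.png")[b[1]:b[3],b[0]:b[2]]; cv2.imwrite(f"pics/{n}c.png",cv2.resize(im,None,fx=3.3,fy=3.3,interpolation=cv2.INTER_CUBIC))
E
```

```text
blkA [0.443 0.122 0.043]
blkB [0.476 0.001 0.043]
blkC [ 0.428 -0.012  0.043]
blkD [0.397 0.106 0.043]
barL [ 0.584 -0.044  0.009]
barL2 [ 0.563 -0.031  0.009]
guide c [ 0.502 -0.192  0.02 ]
barmouth [ 0.53  -0.133  0.009]
nut1 [ 0.684 -0.093  0.02 ]
drift [ 0.38  -0.087  0.013]
blk [0.43520679 0.05380171 0.03818929] bar [ 0.57233608 -0.04212249  0.00720479]
wrist cam in tool [ 0.07810088 -0.00024848  0.01893683] 
 [[ 1.98600514e-04 -9.58041763e-01 -2.86628577e-01]
 [ 9.99999400e-01  4.99120672e-04 -9.75401882e-04]
 [ 1.07753799e-03 -2.86628212e-01  9.58041287e-01]] [[-0.965  0.263 -0.   ]
 [ 0.263  0.965 -0.002]
 [-0.    -0.002 -1.   ]]
```

View pics/topc.png

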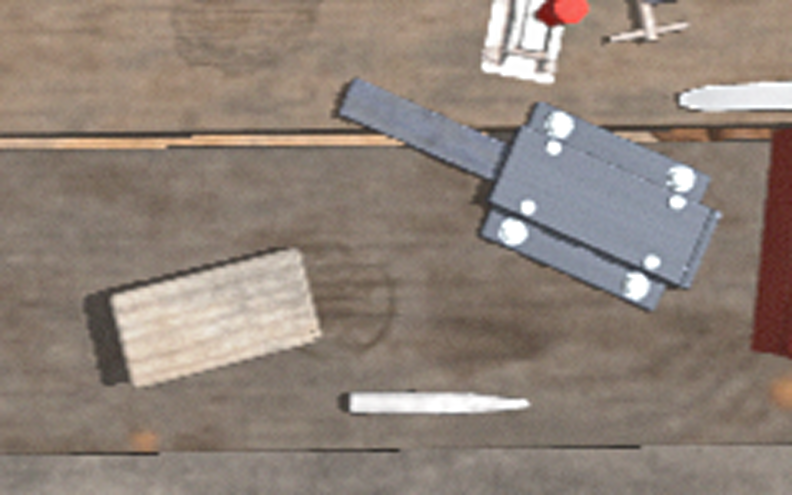

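```bash
python3 - <<'E'
from h import *
t=imaging.camera_params("top");s=imaging.camera_params("side")
c=lambda u,v:(u/3.3+220,v/3.3+170)
B=np.array([onplane(t,c(*q),.043) for q in [(113,296),(298,250),(321,336),(134,386)]])
print("block",B.round(4).tolist(),"ctr",B.mean(0),"sides",[np.linalg.norm(B[i]-B[i-1]).round(3) for i in range(4)])
d=(B[1]+B[2]-B[0]-B[3]);print("axis deg",np.degrees(np.arctan2(d[1],d[0])))
E=np.array([onplane(t,c(*q),.009) for q in [(356,78),(338,115),(510,143),(492,178)]]);print("bar",E.round(4).tolist())
G=np.array([onplane(t,c(*q),.02) for q in [(533,103),(490,200),(688,287),(718,213)]]);print("guide cover",G.round(4).tolist())
print("clamp red top",tri([(t,(393,172)),(s,(343,198))]),[onplane(t,(393,172),z).round(3) for z in(.05,.1,.15)],"clamp base",[onplane(t,q,.02).round(3) for q in[(367,191),(388,194),(388,132)]])
# press lever: intersect planes; side pixel of lever points vs top pixel (param along lever)
def ray(p,uv):
    T=p["camera_from_world"];Rm=T[:3,:3];return -Rm.T@T[:3,3],Rm.T@np.linalg.solve(p["intrinsics"],[*uv,1])
def nrm(p,a,b):
    o,x=ray(p,a);_,y=ray(p,b);return o,np.cross(x,y)
o,n=nrm(s,(237,70),(187,0))
for uv in[(122,250),(108,285),(95,318),(82,347)]:
    co,cd=ray(t,uv);k=n@(o-co)/(n@cd);print("lever",uv,(co+k*cd).round(3), "side px",pix(s,co+k*cd).round())
print("oil",[onplane(t,q,z).round(3) for q in[(182,168)] for z in(.1,.17)])
print("press top",tri([(t,(122,210)),(s,(263,28))]))
E
```

```text
block [[0.4499, 0.1114, 0.043], [0.4762, -0.0015, 0.043], [0.4239, -0.0146, 0.043], [0.3954, 0.0992, 0.043]] ctr [0.43635189 0.04861452 0.043     ] sides [np.float64(0.056), np.float64(0.116), np.float64(0.054), np.float64(0.117)]
axis deg -76.39369728158178
bar [[0.5844, -0.042, 0.009], [0.5611, -0.0302, 0.009], [0.5419, -0.1386, 0.009], [0.5199, -0.1266, 0.009]]
guide cover [[0.5662, -0.1516, 0.02], [0.5058, -0.1232, 0.02], [0.45, -0.2454, 0.02], [0.4958, -0.2656, 0.02]]
clamp red top [ 0.60934276 -0.14953156  0.14808798] [array([ 0.622, -0.171,  0.05 ]), array([ 0.616, -0.16 ,  0.1  ]), array([ 0.609, -0.149,  0.15 ])] clamp base [array([ 0.588, -0.122,  0.02 ]), array([ 0.581, -0.165,  0.02 ]), array([ 0.711, -0.169,  0.02 ])]
lever (122, 250) [0.473 0.314 0.253] side px [239.  72.]
lever (108, 285) [0.422 0.312 0.331] side px [212.  35.]
lever (95, 318) [0.383 0.309 0.391] side px [190.   5.]
lever (82, 347) [0.353 0.31  0.437] side px [173. -20.]
oil [array([0.628, 0.245, 0.1  ]), array([0.618, 0.233, 0.17 ])]
press top [0.52933001 0.28799056 0.34439756]
```

step_arm([
  {"tz": -0.04},
  {"tz": -0.08},
  {"tz": -0.12},
  {"tz": -0.16},
  {"tz": -0.2},
  {"tz": -0.2},
], force=40)

```text
invalid input at $.increments[0]: expected keys claw, tx, ty, tz, spin
```

```bash
cat >> h.py <<'E'
def to(P0,Rv,pts):
    "print tool-axis shifts from pose to world points"
    for w in pts: print(w, R.from_rotvec(Rv).inv().apply(np.array(w)-P0).round(4))
E
python3 - <<'E'
from h import *
s=get_state();print(s["position"],s["tool_rot"],s["joint_positions"].round(2))
to(s["position"],s["tool_rot"],[(.45,.5,.6),(.6,.3,.6),(.6,.05,.6),(.436,.049,.4)])
E
```

```text
[0.17070731 0.62698819 0.40379039] [-4.16192643e-01 -3.11376876e+00  2.64391295e-03] [-1.29  0.32 -0.07  1.45  0.02  1.37 -0.06]
(0.45, 0.5, 0.6) [-0.3029 -0.0495 -0.1961]
(0.6, 0.3, 0.6) [-0.5001 -0.2031 -0.1958]
(0.6, 0.05, 0.6) [-0.5658 -0.4443 -0.1954]
(0.436, 0.049, 0.4) [-0.4078 -0.488   0.0047]
```

step_arm([
  {"claw": 1, "tx": 0, "ty": 0, "tz": -0.04, "spin": 0},
  {"claw": 1, "tx": 0, "ty": 0, "tz": -0.08, "spin": 0},
  {"claw": 1, "tx": 0, "ty": 0, "tz": -0.12, "spin": 0},
  {"claw": 1, "tx": 0, "ty": 0, "tz": -0.16, "spin": 0},
  {"claw": 1, "tx": 0, "ty": 0, "tz": -0.2, "spin": 0},
  {"claw": 1, "tx": 0, "ty": 0, "tz": -0.2, "spin": 0},
], force=40)

```text
time: 0.6
position: [0.1705, 0.6263, 0.6141]
tool_rot: [0.416, 3.113, 0.021]
ft_force: [-0.4, -0.1, 1.3]
grip_width: 1.003
```

step_arm([
  {"claw": 1, "tx": -0.04, "ty": -0.007, "tz": 0, "spin": 0},
  {"claw": 1, "tx": -0.08, "ty": -0.013, "tz": 0, "spin": 0},
  {"claw": 1, "tx": -0.12, "ty": -0.02, "tz": 0, "spin": 0},
  {"claw": 1, "tx": -0.16, "ty": -0.027, "tz": 0, "spin": 0},
  {"claw": 1, "tx": -0.2, "ty": -0.033, "tz": 0, "spin": 0},
  {"claw": 1, "tx": -0.24, "ty": -0.04, "tz": 0, "spin": 0},
  {"claw": 1, "tx": -0.275, "ty": -0.045, "tz": 0, "spin": 0},
  {"claw": 1, "tx": -0.3, "ty": -0.05, "tz": 0, "spin": 0},
])

```text
time: 1.27
position: [0.4507, 0.4978, 0.6038]
tool_rot: [0.423, 3.112, -0.003]
ft_force: [0.9, -0.8, -0.7]
grip_width: 0.998
```

step_arm([
  {"claw": 1, "tx": -0.03, "ty": -0.023, "tz": 0, "spin": 6},
  {"claw": 1, "tx": -0.06, "ty": -0.046, "tz": 0, "spin": 12},
  {"claw": 1, "tx": -0.09, "ty": -0.07, "tz": 0, "spin": 18},
  {"claw": 1, "tx": -0.12, "ty": -0.093, "tz": 0, "spin": 24},
  {"claw": 1, "tx": -0.15, "ty": -0.116, "tz": 0, "spin": 30},
  {"claw": 1, "tx": -0.18, "ty": -0.14, "tz": 0, "spin": 36},
  {"claw": 1, "tx": -0.2, "ty": -0.153, "tz": 0, "spin": 42},
  {"claw": 1, "tx": -0.2, "ty": -0.153, "tz": 0, "spin": 42},
])

```text
time: 1.93
position: [0.6037, 0.2933, 0.6039]
tool_rot: [1.524, 2.743, -0.006]
ft_force: [-0.6, -0.5, 0.6]
grip_width: 1.002
```

```bash
python3 - <<'E'
from h import *
s=get_state();print(s["time"],s["position"],s["tool_rot"],s["joint_positions"].round(2))
m=R.from_rotvec(s["tool_rot"]).as_matrix();print("jaw deg",np.degrees(np.arctan2(m[1,1],m[0,1])))
to(s["position"],s["tool_rot"],[(.6,.05,.6),(.436,.049,.4)])
E
```

```text
1.9333 [0.60371178 0.29329473 0.60386078] [ 1.5235916   2.74317282 -0.00566467] [-0.68  0.37  0.29  1.01 -0.1   1.78  0.13]
jaw deg 31.903153119635725
(0.6, 0.05, 0.6) [-0.2046 -0.1317  0.0051]
(0.436, 0.049, 0.4) [-0.1177 -0.2712  0.2048]
```

step_arm([
  {"claw": 1, "tx": -0.033, "ty": -0.022, "tz": 0, "spin": 6},
  {"claw": 1, "tx": -0.066, "ty": -0.044, "tz": 0, "spin": 12},
  {"claw": 1, "tx": -0.1, "ty": -0.066, "tz": 0, "spin": 18},
  {"claw": 1, "tx": -0.12, "ty": -0.1, "tz": 0, "spin": 18.3},
  {"claw": 1, "tx": -0.12, "ty": -0.14, "tz": 0, "spin": 18.3},
  {"claw": 1, "tx": -0.12, "ty": -0.18, "tz": 0.02, "spin": 18.3},
  {"claw": 1, "tx": -0.12, "ty": -0.21, "tz": 0.04, "spin": 18.3},
  {"claw": 1, "tx": -0.12, "ty": -0.24, "tz": 0.07, "spin": 18.3},
])

```text
time: 2.6
position: [0.4618, 0.0684, 0.5358]
tool_rot: [1.922, 2.483, 0.005]
ft_force: [0.6, 0.0, -0.8]
grip_width: 1.0
```

step_arm([
  {"claw": 1, "tx": 0.003, "ty": -0.01, "tz": 0.04, "spin": 0},
  {"claw": 1, "tx": 0.006, "ty": -0.02, "tz": 0.08, "spin": 0},
  {"claw": 1, "tx": 0.01, "ty": -0.03, "tz": 0.12, "spin": 0},
  {"claw": 1, "tx": 0.01, "ty": -0.04, "tz": 0.16, "spin": 0},
  {"claw": 1, "tx": 0.01, "ty": -0.04, "tz": 0.19, "spin": 0},
  {"claw": 1, "tx": 0.01, "ty": -0.04, "tz": 0.19, "spin": 0},
])

```text
time: 3.1
position: [0.4189, 0.0689, 0.3393]
tool_rot: [-1.918, -2.48, 0.015]
ft_force: [-0.9, -0.7, 0.3]
grip_width: 1.003
```

```bash
python3 - <<'E'
from h import *
s=get_state();p=imaging.camera_params("wrist");cv2.imwrite("pics/w1.png",imaging.get_image("wrist"))
np.savez("w1.npz",K=p["intrinsics"],T=p["camera_from_world"])
print(s["time"],s["position"],s["tool_rot"],s["joint_positions"].round(2))
m=R.from_rotvec(s["tool_rot"]).as_matrix();print("jaw deg",np.degrees(np.arctan2(m[1,1],m[0,1])),m.round(3))
to(s["position"],s["tool_rot"],[(.436,.049,.4)])
E
```

```text
3.1 [0.41891651 0.06891267 0.33934082] [-1.91813222 -2.47993582  0.01453054] [-0.61 -0.13  0.36  2.07  0.05  1.21 -0.02]
jaw deg 14.558734363966716 [[-0.251  0.968 -0.011]
 [ 0.968  0.251 -0.003]
 [-0.001 -0.011 -1.   ]]
(0.436, 0.049, 0.4) [-0.0236  0.0108 -0.0608]
```

View pics/w1.png

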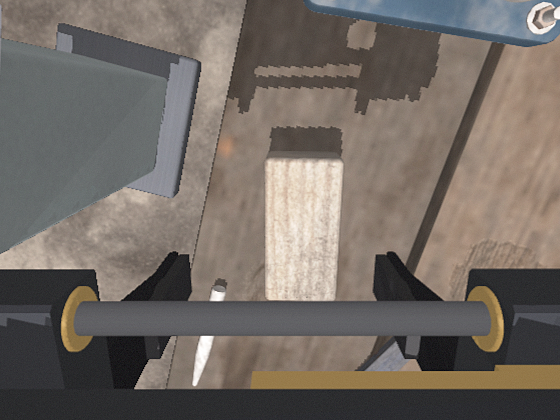

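The wrist view shows the block's rear top edge at (266,158)–(342,158), with its sides running down to about row 300. The block lies between the open fingers (tips near x=180 and 385), slightly right of their centre.

```bash
python3 - <<'E'
from h import *
z=np.load("w1.npz");p=dict(intrinsics=z["K"],camera_from_world=z["T"])
t=imaging.camera_params("top");c=lambda u,v:(u/3.3+220,v/3.3+170)
q=[onplane(p,u,.043) for u in[(266,158),(342,158),(337,298),(270,298)]]
print(np.round(q,4).tolist())
for a,b in(((342,158),(113,296)),((266,158),(134,386))): print("tri",tri([(p,a),(t,c(*b))]).round(4))
r0=(q[0]+q[1])/2; r1=(q[2]+q[3])/2; d=(r1-r0)/np.linalg.norm(r1-r0); print("rear mid",r0,"axis deg",np.degrees(np.arctan2(d[1],d[0])))
ctr=r0+d*.0595; s=get_state()
g=ctr-d*.015; print("ctr",ctr,"grasp",g)
m=R.from_rotvec(s["tool_rot"]).as_matrix(); gp=s["position"]+m[:,2]*ctrl.hold_point_z; print("gp now",gp,"z tilt",m[:,2])
to(gp,s["tool_rot"],[(g[0],g[1],.05),(g[0],g[1],.025)])
E
```

```text
[[0.3955, 0.1004, 0.043], [0.4498, 0.1146, 0.043], [0.4802, 0.0026, 0.043], [0.4266, -0.0118, 0.043]]
tri [0.4505 0.1127 0.0343]
tri [0.3952 0.0995 0.0377]
rear mid [0.42264747 0.10748818 0.043     ] axis deg -74.66062525850894
ctr [0.43838735 0.05010781 0.043     ] grasp [0.43441932 0.06457345 0.043     ]
gp now [0.41971996 0.06889    0.17938646] z tilt [-0.00586474 -0.00194285 -0.99998091]
(np.float64(0.43441931725454946), np.float64(0.06457345014863027), 0.05) [-0.0078  0.0139  0.1293]
(np.float64(0.43441931725454946), np.float64(0.06457345014863027), 0.025) [-0.0078  0.0141  0.1543]
```

step_arm([
  {"claw": 1, "tx": -0.008, "ty": 0.014, "tz": 0, "spin": -0.5},
  {"claw": 1, "tx": -0.008, "ty": 0.014, "tz": 0.035, "spin": -0.5},
  {"claw": 1, "tx": -0.008, "ty": 0.014, "tz": 0.07, "spin": -0.5},
  {"claw": 1, "tx": -0.008, "ty": 0.014, "tz": 0.1, "spin": -0.5},
  {"claw": 1, "tx": -0.008, "ty": 0.014, "tz": 0.1, "spin": -0.5},
  {"claw": 1, "tx": -0.008, "ty": 0.014, "tz": 0.1, "spin": -0.5},
])

```text
time: 3.65
position: [0.4386, 0.0653, 0.2464]
tool_rot: [1.912, 2.492, -0.001]
ft_force: [-0.4, -0.7, -0.2]
grip_width: 1.001
```

```bash
cat >> h.py <<'E'
def gp(s=None):
    s=s or get_state();m=R.from_rotvec(s["tool_rot"]).as_matrix();g=s["position"]+m[:,2]*ctrl.hold_point_z
    print("t",round(s["time"],2),"gp",g.round(4),"jaw",np.degrees(np.arctan2(m[1,1],m[0,1])).round(2),"tilt",m[:2,2].round(4),"F",s["ft_force"].round(1),"grip",round(s["grip_width"],3));return g
E
python3 - <<'E'
from h import *
s=get_state();g=gp();to(g,s["tool_rot"],[(.4344,.0646,.026)])
E
```

```text
t 3.65 gp [0.4386 0.0652 0.0829] jaw 15.0 tilt [-0.0001 -0.0005] F [-0.4 -0.7 -0.2] grip 1.001
(0.4344, 0.0646, 0.026) [ 0.0005 -0.0042  0.0569]
```

step_arm([
  {"claw": 1, "tx": 0, "ty": -0.004, "tz": 0.025, "spin": 0},
  {"claw": 1, "tx": 0, "ty": -0.004, "tz": 0.05, "spin": 0},
  {"claw": 1, "tx": 0, "ty": -0.004, "tz": 0.057, "spin": 0},
  {"claw": 1, "tx": 0, "ty": -0.004, "tz": 0.057, "spin": 0},
  {"claw": 0.5, "tx": 0, "ty": -0.004, "tz": 0.057, "spin": 0},
  {"claw": 0.5, "tx": 0, "ty": -0.004, "tz": 0.057, "spin": 0},
  {"claw": 0.5, "tx": 0, "ty": -0.004, "tz": 0.057, "spin": 0},
  {"claw": 0.5, "tx": 0, "ty": -0.004, "tz": 0.057, "spin": 0},
], force=40)

```text
time: 4.32
position: [0.4347, 0.064, 0.1895]
tool_rot: [1.912, 2.491, 0.003]
ft_force: [0.8, 0.3, 0.3]
grip_width: 0.782
```

```bash
python3 -c "
from h import *
gp()"
```

```text
t 4.32 gp [0.435  0.0642 0.026 ] jaw 14.97 tilt [0.0022 0.001 ] F [0.8 0.3 0.3] grip 0.782
```

step_arm([
  {"claw": 0.5, "tx": 0, "ty": 0, "tz": 0, "spin": 0},
  {"claw": 0.5, "tx": 0, "ty": 0, "tz": 0, "spin": 0},
  {"claw": 0.5, "tx": 0, "ty": 0, "tz": 0, "spin": 0},
  {"claw": 0.5, "tx": 0, "ty": 0, "tz": 0, "spin": 0},
  {"claw": 0.5, "tx": 0, "ty": 0, "tz": 0, "spin": 0},
  {"claw": 0.5, "tx": 0, "ty": 0, "tz": 0, "spin": 0},
], force=40)

```text
time: 4.82
position: [0.4338, 0.0638, 0.1889]
tool_rot: [-1.913, -2.491, 0.001]
ft_force: [-3.1, -0.2, 6.9]
grip_width: 0.692
```

step_arm([
  {"claw": 0.5, "tx": 0, "ty": 0, "tz": -0.01, "spin": 0},
  {"claw": 0.5, "tx": 0, "ty": 0, "tz": -0.03, "spin": 0},
  {"claw": 0.5, "tx": 0, "ty": 0, "tz": -0.05, "spin": 0},
  {"claw": 0.5, "tx": 0, "ty": 0, "tz": -0.05, "spin": 0},
])

```text
time: 5.15
position: [0.4356, 0.064, 0.2417]
tool_rot: [1.911, 2.489, 0.009]
ft_force: [1.0, 0.1, -2.3]
grip_width: 0.691
```

```bash
python3 - <<'E'
from h import *
g=gp()
# bar axis from top-image fit
im=cv2.imread("pics/top1.png");t=imaging.camera_params("top")
c=lambda u,v:(u/3.3+220,v/3.3+170)
E=[onplane(t,c(*q),.009) for q in [(356,78),(338,115),(510,143),(492,178)]]
for a,b in((0,2),(1,3)):
    d=E[b]-E[a];print("bar deg",np.degrees(np.arctan2(d[1],d[0])))
G=[onplane(t,c(*q),.02) for q in [(533,103),(490,200),(688,287),(718,213)]]
for a,b in((0,3),(1,2)):
    d=G[b]-G[a];print("guide deg",np.degrees(np.arctan2(d[1],d[0])))
E
```

```text
t 5.15 gp [0.4366 0.0644 0.0782] jaw 14.96 tilt [0.0063 0.0023] F [ 1.   0.1 -2.3] grip 0.691
bar deg -113.73884134346376
bar deg -113.07883734744057
guide deg -121.70285898244333
guide deg -114.54875818026575
```

step_arm([
  {"claw": 0.5, "tx": -0.01, "ty": 0.03, "tz": 0, "spin": 6},
  {"claw": 0.5, "tx": -0.02, "ty": 0.06, "tz": 0, "spin": 12},
  {"claw": 0.5, "tx": -0.03, "ty": 0.09, "tz": 0, "spin": 18},
  {"claw": 0.5, "tx": -0.04, "ty": 0.12, "tz": 0, "spin": 24},
  {"claw": 0.5, "tx": -0.045, "ty": 0.15, "tz": 0, "spin": 30},
  {"claw": 0.5, "tx": -0.05, "ty": 0.172, "tz": 0, "spin": 36},
  {"claw": 0.5, "tx": -0.05, "ty": 0.172, "tz": 0, "spin": 39},
  {"claw": 0.5, "tx": -0.05, "ty": 0.172, "tz": 0, "spin": 39},
])

```text
time: 5.82
position: [0.6136, 0.0601, 0.2367]
tool_rot: [2.636, 1.709, -0.003]
ft_force: [-0.9, -0.1, -2.8]
grip_width: 0.69
```

step_arm([
  {"claw": 0.5, "tx": 0, "ty": 0, "tz": 0.02, "spin": 0},
  {"claw": 0.5, "tx": 0, "ty": 0, "tz": 0.035, "spin": 0},
  {"claw": 0.5, "tx": 0, "ty": 0, "tz": 0.04, "spin": 0},
  {"claw": 0.5, "tx": 0, "ty": 0, "tz": 0.04, "spin": 0},
])

```text
time: 6.15
position: [0.6113, 0.06, 0.1961]
tool_rot: [-2.633, -1.711, 0.007]
ft_force: [0.3, 0.4, -2.6]
grip_width: 0.686
```

```bash
python3 - <<'E'
from h import *
g=gp(); s=get_state(); print(s["joint_positions"].round(2))
to(g,s["tool_rot"],[(.6155,.06,.028)])
a=imaging.get_image("side")[170:330,190:390];b=imaging.get_image("top")[150:310,240:440]
cv2.imwrite("pics/s2.png",cv2.resize(np.vstack([a]),None,fx=3.75,fy=3.75,interpolation=cv2.INTER_CUBIC))
cv2.imwrite("pics/t2.png",b)
E
```

```text
t 6.15 gp [0.6106 0.0599 0.0326] jaw -23.96 tilt [-0.0046 -0.0007] F [ 0.3  0.4 -2.6] grip 0.686
[-0.53  0.46  0.48  1.77 -0.25  0.98 -0.37]
(0.6155, 0.06, 0.028) [0.0021 0.0045 0.0046]
```

View pics/s2.png

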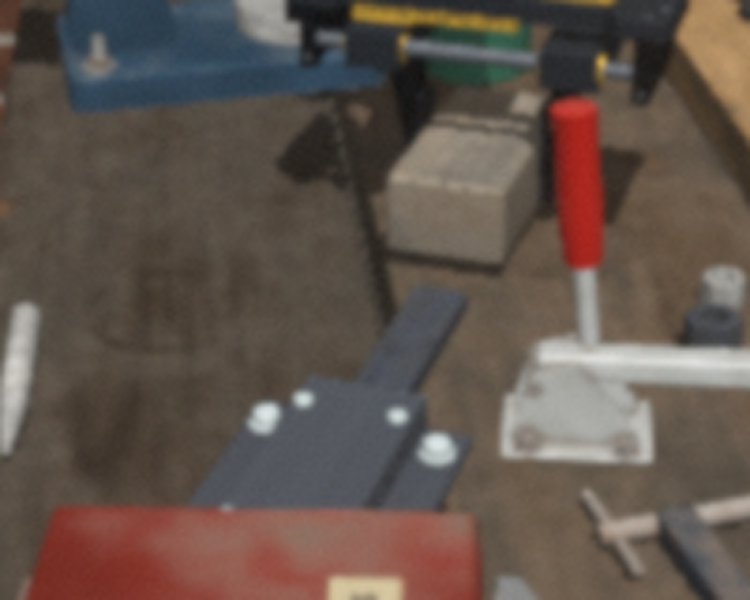

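The side view shows the held block level, its front bottom edge spanning (387,250)–(500,266) in the crop. The bar end is just ahead, with corners near (418,287) and (467,291). The clamp handle stands clear to the right.

```bash
python3 - <<'E'
from h import *
s=imaging.camera_params("side");c=lambda u,v:(u/3.75+190,v/3.75+170)
for n,q,z in(("bar",(418,287),.009),("bar",(467,291),.009),("blk",(387,250),.007),("blk",(500,266),.007)): print(n,onplane(s,c(*q),z).round(4))
g=gp();u=np.array([np.cos(np.radians(-114)),np.sin(np.radians(-114))]);n=np.array([-u[1],u[0]])
f=g[:2]+.075*u
for b in([.5728,-.0361],): print("gap",(b-f)@u,"lat",(b-f)@n)
E
```

```text
bar [ 0.5643 -0.0356  0.009 ]
bar [ 0.5863 -0.0423  0.009 ]
blk [0.5546 0.0066 0.007 ]
blk [ 0.6063 -0.0164  0.007 ]
t 6.25 gp [0.6128 0.06   0.0351] jaw -23.99 tilt [-0.      0.0001] F [ 0.3  0.1 -2.6] grip 0.69
gap 0.02903342019311997 lat 0.0025265747999619007
```

step_arm([
  {"claw": 0.5, "tx": 0, "ty": 0.002, "tz": 0.004, "spin": 0},
  {"claw": 0.5, "tx": -0.004, "ty": 0.004, "tz": 0.007, "spin": 0},
  {"claw": 0.5, "tx": -0.008, "ty": 0.004, "tz": 0.007, "spin": 0},
  {"claw": 0.5, "tx": -0.012, "ty": 0.004, "tz": 0.007, "spin": 0},
  {"claw": 0.5, "tx": -0.015, "ty": 0.004, "tz": 0.007, "spin": 0},
  {"claw": 0.5, "tx": -0.015, "ty": 0.004, "tz": 0.007, "spin": 0},
  {"claw": 0.5, "tx": -0.015, "ty": 0.004, "tz": 0.007, "spin": 0},
  {"claw": 0.5, "tx": -0.015, "ty": 0.004, "tz": 0.007, "spin": 0},
])

```text
time: 6.92
position: [0.6107, 0.0448, 0.1915]
tool_rot: [-2.635, -1.71, -0.001]
ft_force: [0.9, 0.4, -2.2]
grip_width: 0.688
```

```bash
cat >> h.py <<'E'
def push():
    s=get_state();g=gp(s);u=np.array([np.cos(np.radians(-114)),np.sin(np.radians(-114)),0]);n=np.array([-u[1],u[0],0])
    print("front along u rel bar end0 (mm): %.1f  Fu %.1f Fn %.1f Fz %.1f"%(1e3*((g-[.5728,-.0361,0])@u+.075),s["ft_force"]@u,s["ft_force"]@n,s["ft_force"][2]),"torque",s["torque"].round(2))
E
python3 -c "
from h import *
push()"
```

```text
t 6.92 gp [0.6107 0.0449 0.028 ] jaw -24.02 tilt [0.0004 0.0004] F [ 0.9  0.4 -2.2] grip 0.688
front along u rel bar end0 (mm): -14.4  Fu -0.7 Fn 0.6 Fz -2.2 torque [-0.05  0.1  -0.02]
```

step_arm([
  {"claw": 0.5, "tx": -0.002, "ty": 0, "tz": 0, "spin": 0},
  {"claw": 0.5, "tx": -0.004, "ty": 0, "tz": 0, "spin": 0},
  {"claw": 0.5, "tx": -0.006, "ty": 0, "tz": 0, "spin": 0},
  {"claw": 0.5, "tx": -0.008, "ty": 0, "tz": 0, "spin": 0},
  {"claw": 0.5, "tx": -0.01, "ty": 0, "tz": 0, "spin": 0},
  {"claw": 0.5, "tx": -0.012, "ty": 0, "tz": 0, "spin": 0},
  {"claw": 0.5, "tx": -0.014, "ty": 0, "tz": 0, "spin": 0},
  {"claw": 0.5, "tx": -0.016, "ty": 0, "tz": 0, "spin": 0},
])

```text
time: 7.58
position: [0.6044, 0.0308, 0.1916]
tool_rot: [-2.634, -1.711, -0.003]
ft_force: [1.8, 2.7, -3.6]
grip_width: 0.691
```

step_arm([
  {"claw": 0.5, "tx": -0.001, "ty": 0, "tz": 0, "spin": 0},
  {"claw": 0.5, "tx": -0.002, "ty": 0, "tz": 0, "spin": 0},
  {"claw": 0.5, "tx": -0.003, "ty": 0, "tz": 0, "spin": 0},
  {"claw": 0.5, "tx": -0.004, "ty": 0, "tz": 0, "spin": 0},
])

```text
time: 7.92
position: [0.6026, 0.0267, 0.1914]
tool_rot: [-2.635, -1.711, -0.001]
ft_force: [0.9, 2.9, -3.2]
grip_width: 0.691
```

```bash
python3 -c "
from h import *
push()"
```

```text
t 7.92 gp [0.6027 0.0268 0.0279] jaw -24.01 tilt [0.0006 0.0004] F [ 0.9  2.9 -3.2] grip 0.691
front along u rel bar end0 (mm): 5.4  Fu -3.0 Fn -0.3 Fz -3.2 torque [ 0.48 -0.24  0.  ]
```

step_arm([
  {"claw": 0.5, "tx": -0.001, "ty": 0, "tz": 0, "spin": 0},
  {"claw": 0.5, "tx": -0.002, "ty": 0, "tz": 0, "spin": 0},
  {"claw": 0.5, "tx": -0.003, "ty": 0, "tz": 0, "spin": 0},
  {"claw": 0.5, "tx": -0.004, "ty": 0, "tz": 0, "spin": 0},
  {"claw": 0.5, "tx": -0.005, "ty": 0, "tz": 0, "spin": 0},
  {"claw": 0.5, "tx": -0.006, "ty": 0, "tz": 0, "spin": 0},
  {"claw": 0.5, "tx": -0.006, "ty": 0, "tz": 0, "spin": 0},
])

```text
time: 8.5
position: [0.5999, 0.0206, 0.1913]
tool_rot: [2.635, 1.71, -0.0]
ft_force: [1.1, 2.0, -2.6]
grip_width: 0.686
```

```bash
python3 - <<'E'
from h import *
push()
a=imaging.get_image("side")[170:330,190:390]
cv2.imwrite("pics/s3.png",cv2.resize(a,None,fx=3.75,fy=3.75,interpolation=cv2.INTER_CUBIC))
E
```

```text
t 8.5 gp [0.5999 0.0206 0.0278] jaw -24.05 tilt [-0.     -0.0001] F [ 1.1  2.  -2.6] grip 0.686
front along u rel bar end0 (mm): 12.2  Fu -2.3 Fn 0.2 Fz -2.6 torque [ 0.37 -0.15 -0.01]
```

View pics/s3.png

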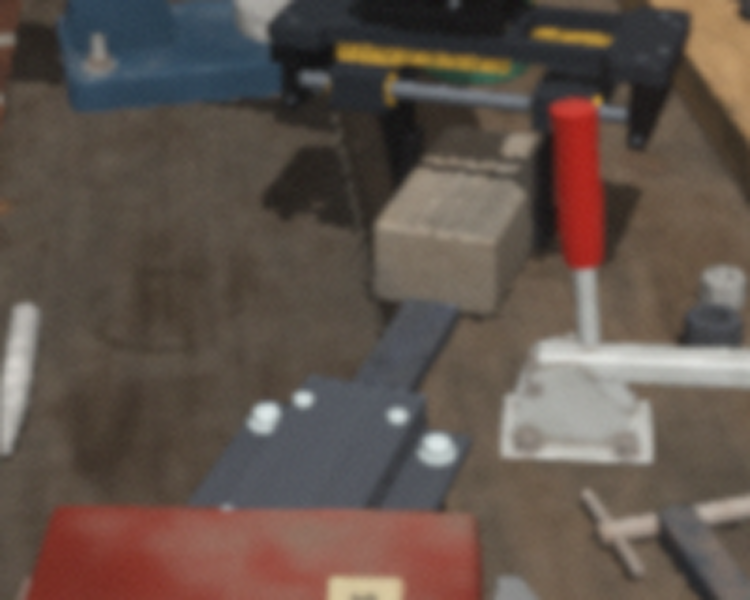

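The block's end is square against the bar and roughly centred on it, with the contact line at rows 300–310. Sliding force is about 2.3 N. I'll nudge in 2 mm steps and watch the force.

step_arm([
  {"claw": 0.5, "tx": -0.0007, "ty": 0, "tz": 0, "spin": 0},
  {"claw": 0.5, "tx": -0.0014, "ty": 0, "tz": 0, "spin": 0},
  {"claw": 0.5, "tx": -0.002, "ty": 0, "tz": 0, "spin": 0},
  {"claw": 0.5, "tx": -0.002, "ty": 0, "tz": 0, "spin": 0},
])

```text
time: 8.88
position: [0.5992, 0.0189, 0.1913]
tool_rot: [2.635, 1.71, 0.0]
ft_force: [0.7, 2.9, -2.3]
grip_width: 0.687
```

step_arm([
  {"claw": 0.5, "tx": -0.0007, "ty": 0, "tz": 0, "spin": 0},
  {"claw": 0.5, "tx": -0.0014, "ty": 0, "tz": 0, "spin": 0},
  {"claw": 0.5, "tx": -0.002, "ty": 0, "tz": 0, "spin": 0},
  {"claw": 0.5, "tx": -0.002, "ty": 0, "tz": 0, "spin": 0},
])

```text
time: 9.22
position: [0.5983, 0.0171, 0.1913]
tool_rot: [2.635, 1.71, -0.0]
ft_force: [0.6, 2.7, -3.1]
grip_width: 0.688
```

step_arm([
  {"claw": 0.5, "tx": -0.0007, "ty": 0, "tz": 0, "spin": 0},
  {"claw": 0.5, "tx": -0.0014, "ty": 0, "tz": 0, "spin": 0},
  {"claw": 0.5, "tx": -0.002, "ty": 0, "tz": 0, "spin": 0},
  {"claw": 0.5, "tx": -0.002, "ty": 0, "tz": 0, "spin": 0},
])

```text
time: 9.55
position: [0.5975, 0.0152, 0.1913]
tool_rot: [2.635, 1.71, -0.0]
ft_force: [1.0, 1.9, -2.5]
grip_width: 0.691
```

step_arm([
  {"claw": 0.5, "tx": -0.0007, "ty": 0, "tz": 0, "spin": 0},
  {"claw": 0.5, "tx": -0.0014, "ty": 0, "tz": 0, "spin": 0},
  {"claw": 0.5, "tx": -0.002, "ty": 0, "tz": 0, "spin": 0},
  {"claw": 0.5, "tx": -0.002, "ty": 0, "tz": 0, "spin": 0},
])

```text
time: 9.88
position: [0.5967, 0.0134, 0.1913]
tool_rot: [2.635, 1.71, -0.0]
ft_force: [1.1, 3.0, -2.4]
grip_width: 0.693
```

step_arm([
  {"claw": 0.5, "tx": -0.0007, "ty": 0, "tz": 0, "spin": 0},
  {"claw": 0.5, "tx": -0.0014, "ty": 0, "tz": 0, "spin": 0},
  {"claw": 0.5, "tx": -0.002, "ty": 0, "tz": 0, "spin": 0},
  {"claw": 0.5, "tx": -0.002, "ty": 0, "tz": 0, "spin": 0},
])

```text
time: 10.22
position: [0.5959, 0.0116, 0.1913]
tool_rot: [2.635, 1.71, -0.0]
ft_force: [1.5, 2.1, -2.8]
grip_width: 0.692
```

step_arm([
  {"claw": 0.5, "tx": -0.0007, "ty": 0, "tz": 0, "spin": 0},
  {"claw": 0.5, "tx": -0.0014, "ty": 0, "tz": 0, "spin": 0},
  {"claw": 0.5, "tx": -0.002, "ty": 0, "tz": 0, "spin": 0},
  {"claw": 0.5, "tx": -0.002, "ty": 0, "tz": 0, "spin": 0},
])

```text
time: 10.55
position: [0.595, 0.0097, 0.1913]
tool_rot: [2.635, 1.71, -0.0]
ft_force: [1.3, 1.9, -1.6]
grip_width: 0.687
```

step_arm([
  {"claw": 0.5, "tx": -0.0007, "ty": 0, "tz": 0, "spin": 0},
  {"claw": 0.5, "tx": -0.0014, "ty": 0, "tz": 0, "spin": 0},
  {"claw": 0.5, "tx": -0.002, "ty": 0, "tz": 0, "spin": 0},
  {"claw": 0.5, "tx": -0.002, "ty": 0, "tz": 0, "spin": 0},
])

```text
time: 10.88
position: [0.5942, 0.0079, 0.1913]
tool_rot: [2.635, 1.71, -0.0]
ft_force: [1.1, 3.2, -2.6]
grip_width: 0.688
```

step_arm([
  {"claw": 0.5, "tx": -0.0007, "ty": 0, "tz": 0, "spin": 0},
  {"claw": 0.5, "tx": -0.0014, "ty": 0, "tz": 0, "spin": 0},
  {"claw": 0.5, "tx": -0.002, "ty": 0, "tz": 0, "spin": 0},
  {"claw": 0.5, "tx": -0.002, "ty": 0, "tz": 0, "spin": 0},
])

```text
time: 11.22
position: [0.5934, 0.0061, 0.1913]
tool_rot: [2.635, 1.71, -0.0]
ft_force: [0.9, 3.1, -2.4]
grip_width: 0.686
```

step_arm([
  {"claw": 0.5, "tx": -0.0007, "ty": 0, "tz": 0, "spin": 0},
  {"claw": 0.5, "tx": -0.0014, "ty": 0, "tz": 0, "spin": 0},
  {"claw": 0.5, "tx": -0.002, "ty": 0, "tz": 0, "spin": 0},
  {"claw": 0.5, "tx": -0.002, "ty": 0, "tz": 0, "spin": 0},
])

```text
time: 11.55
position: [0.5926, 0.0043, 0.1913]
tool_rot: [2.635, 1.71, -0.0]
ft_force: [-0.1, 1.8, -2.2]
grip_width: 0.688
```

step_arm([
  {"claw": 0.5, "tx": -0.0007, "ty": 0, "tz": 0, "spin": 0},
  {"claw": 0.5, "tx": -0.0014, "ty": 0, "tz": 0, "spin": 0},
  {"claw": 0.5, "tx": -0.002, "ty": 0, "tz": 0, "spin": 0},
  {"claw": 0.5, "tx": -0.002, "ty": 0, "tz": 0, "spin": 0},
])

```text
time: 11.88
position: [0.5918, 0.0024, 0.1913]
tool_rot: [2.635, 1.71, -0.0]
ft_force: [0.5, 1.6, -3.2]
grip_width: 0.692
```

step_arm([
  {"claw": 0.5, "tx": -0.0007, "ty": 0, "tz": 0, "spin": 0},
  {"claw": 0.5, "tx": -0.0014, "ty": 0, "tz": 0, "spin": 0},
  {"claw": 0.5, "tx": -0.002, "ty": 0, "tz": 0, "spin": 0},
  {"claw": 0.5, "tx": -0.002, "ty": 0, "tz": 0, "spin": 0},
])

```text
time: 12.22
position: [0.591, 0.0006, 0.1913]
tool_rot: [2.635, 1.71, -0.0]
ft_force: [1.7, 1.3, -3.0]
grip_width: 0.689
```

step_arm([
  {"claw": 0.5, "tx": -0.0007, "ty": 0, "tz": 0, "spin": 0},
  {"claw": 0.5, "tx": -0.0014, "ty": 0, "tz": 0, "spin": 0},
  {"claw": 0.5, "tx": -0.002, "ty": 0, "tz": 0, "spin": 0},
  {"claw": 0.5, "tx": -0.002, "ty": 0, "tz": 0, "spin": 0},
])

```text
time: 12.55
position: [0.5901, -0.0012, 0.1913]
tool_rot: [2.635, 1.71, -0.0]
ft_force: [0.6, 2.4, -2.6]
grip_width: 0.69
```

step_arm([
  {"claw": 0.5, "tx": -0.0007, "ty": 0, "tz": 0, "spin": 0},
  {"claw": 0.5, "tx": -0.0014, "ty": 0, "tz": 0, "spin": 0},
  {"claw": 0.5, "tx": -0.002, "ty": 0, "tz": 0, "spin": 0},
  {"claw": 0.5, "tx": -0.002, "ty": 0, "tz": 0, "spin": 0},
])

```text
time: 12.88
position: [0.5893, -0.0031, 0.1913]
tool_rot: [2.635, 1.71, -0.0]
ft_force: [-0.4, 1.9, -2.4]
grip_width: 0.688
```

step_arm([
  {"claw": 0.5, "tx": -0.0007, "ty": 0, "tz": 0, "spin": 0},
  {"claw": 0.5, "tx": -0.0014, "ty": 0, "tz": 0, "spin": 0},
  {"claw": 0.5, "tx": -0.002, "ty": 0, "tz": 0, "spin": 0},
  {"claw": 0.5, "tx": -0.002, "ty": 0, "tz": 0, "spin": 0},
])

```text
time: 13.22
position: [0.5885, -0.0049, 0.1913]
tool_rot: [2.635, 1.71, -0.0]
ft_force: [-0.2, 2.7, -2.4]
grip_width: 0.69
```

step_arm([
  {"claw": 0.5, "tx": -0.0007, "ty": 0, "tz": 0, "spin": 0},
  {"claw": 0.5, "tx": -0.0014, "ty": 0, "tz": 0, "spin": 0},
  {"claw": 0.5, "tx": -0.002, "ty": 0, "tz": 0, "spin": 0},
  {"claw": 0.5, "tx": -0.002, "ty": 0, "tz": 0, "spin": 0},
])

```text
time: 13.55
position: [0.5877, -0.0067, 0.1913]
tool_rot: [2.635, 1.71, -0.0]
ft_force: [0.8, 2.1, -2.1]
grip_width: 0.691
```

step_arm([
  {"claw": 0.5, "tx": -0.0007, "ty": 0, "tz": 0, "spin": 0},
  {"claw": 0.5, "tx": -0.0014, "ty": 0, "tz": 0, "spin": 0},
  {"claw": 0.5, "tx": -0.002, "ty": 0, "tz": 0, "spin": 0},
  {"claw": 0.5, "tx": -0.002, "ty": 0, "tz": 0, "spin": 0},
])

```text
time: 13.88
position: [0.5869, -0.0085, 0.1913]
tool_rot: [2.635, 1.71, -0.0]
ft_force: [0.7, 2.3, -3.0]
grip_width: 0.694
```

step_arm([
  {"claw": 0.5, "tx": -0.0007, "ty": 0, "tz": 0, "spin": 0},
  {"claw": 0.5, "tx": -0.0014, "ty": 0, "tz": 0, "spin": 0},
  {"claw": 0.5, "tx": -0.002, "ty": 0, "tz": 0, "spin": 0},
  {"claw": 0.5, "tx": -0.002, "ty": 0, "tz": 0, "spin": 0},
])

```text
time: 14.22
position: [0.5861, -0.0104, 0.1913]
tool_rot: [2.635, 1.71, -0.0]
ft_force: [0.6, 3.2, -2.8]
grip_width: 0.69
```

step_arm([
  {"claw": 0.5, "tx": -0.0007, "ty": 0, "tz": 0, "spin": 0},
  {"claw": 0.5, "tx": -0.0014, "ty": 0, "tz": 0, "spin": 0},
  {"claw": 0.5, "tx": -0.002, "ty": 0, "tz": 0, "spin": 0},
  {"claw": 0.5, "tx": -0.002, "ty": 0, "tz": 0, "spin": 0},
])

```text
time: 14.55
position: [0.5853, -0.0122, 0.1913]
tool_rot: [2.635, 1.71, -0.0]
ft_force: [1.8, 2.4, -2.3]
grip_width: 0.686
```

step_arm([
  {"claw": 0.5, "tx": -0.0007, "ty": 0, "tz": 0, "spin": 0},
  {"claw": 0.5, "tx": -0.0014, "ty": 0, "tz": 0, "spin": 0},
  {"claw": 0.5, "tx": -0.002, "ty": 0, "tz": 0, "spin": 0},
  {"claw": 0.5, "tx": -0.002, "ty": 0, "tz": 0, "spin": 0},
])

```text
time: 14.88
position: [0.5845, -0.014, 0.1913]
tool_rot: [2.635, 1.71, -0.0]
ft_force: [1.0, 3.0, -2.5]
grip_width: 0.69
```

step_arm([
  {"claw": 0.5, "tx": -0.0007, "ty": 0, "tz": 0, "spin": 0},
  {"claw": 0.5, "tx": -0.0014, "ty": 0, "tz": 0, "spin": 0},
  {"claw": 0.5, "tx": -0.002, "ty": 0, "tz": 0, "spin": 0},
  {"claw": 0.5, "tx": -0.002, "ty": 0, "tz": 0, "spin": 0},
])

```text
time: 15.22
position: [0.5838, -0.0153, 0.1914]
tool_rot: [-2.635, -1.71, -0.001]
ft_force: [1.5, 4.8, -2.8]
grip_width: 0.689
```

Force has risen to about 5 N and the arm lagged its target by about 0.5 mm, so this is probably the stop. I'll use smaller nudges to confirm.

step_arm([
  {"claw": 0.5, "tx": -0.0003, "ty": 0, "tz": 0, "spin": 0},
  {"claw": 0.5, "tx": -0.0005, "ty": 0, "tz": 0, "spin": 0},
  {"claw": 0.5, "tx": -0.0005, "ty": 0, "tz": 0, "spin": 0},
])

```text
time: 15.47
position: [0.5837, -0.0154, 0.1915]
tool_rot: [-2.635, -1.711, -0.002]
ft_force: [2.5, 4.5, -2.7]
grip_width: 0.688
```

```bash
python3 - <<'E'
from h import *
push()
a=imaging.get_image("side")[170:330,190:390]
cv2.imwrite("pics/s4.png",cv2.resize(a,None,fx=3.75,fy=3.75,interpolation=cv2.INTER_CUBIC))
push()
E
```

```text
t 15.47 gp [ 0.5839 -0.0153  0.028 ] jaw -24.01 tilt [0.0007 0.001 ] F [ 2.5  4.5 -2.7] grip 0.688
front along u rel bar end0 (mm): 51.5  Fu -5.1 Fn 0.5 Fz -2.7 torque [ 0.98 -0.34  0.01]
t 15.52 gp [ 0.5838 -0.0152  0.0279] jaw -24.0 tilt [0.0006 0.0009] F [ 1.1  5.  -2.1] grip 0.687
front along u rel bar end0 (mm): 51.4  Fu -5.0 Fn -1.0 Fz -2.1 torque [ 1.   -0.41 -0.03]
```

step_arm([
  {"claw": 0.5, "tx": -0.0004, "ty": 0, "tz": 0, "spin": 0},
  {"claw": 0.5, "tx": -0.0008, "ty": 0, "tz": 0, "spin": 0},
  {"claw": 0.5, "tx": -0.0008, "ty": 0, "tz": 0, "spin": 0},
  {"claw": 0.5, "tx": -0.0008, "ty": 0, "tz": 0, "spin": 0},
])

```text
time: 15.85
position: [0.5836, -0.0155, 0.1915]
tool_rot: [-2.634, -1.711, -0.003]
ft_force: [2.5, 5.8, -2.0]
grip_width: 0.688
```

```bash
python3 - <<'E'
from h import *
push()
E
```

```text
t 15.85 gp [ 0.5838 -0.0153  0.028 ] jaw -23.98 tilt [0.0012 0.0017] F [ 2.5  5.8 -2. ] grip 0.688
front along u rel bar end0 (mm): 51.5  Fu -6.3 Fn -0.1 Fz -2.0 torque [ 1.27 -0.44 -0.01]
```

View pics/s4.png

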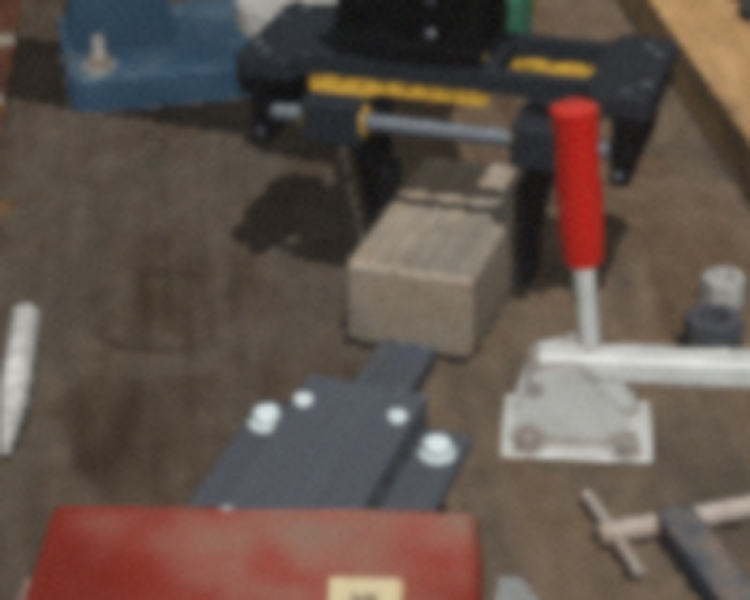

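The block has stalled: 1.3 mm more command gave only about 0.2 mm of motion, with force rising to 6.3 N, well under 15 N. The picture shows the bar still sticking out with its end at rows 345–385, and the gripper clear of the clamp. The bar is against the stop, so I'll back off and set the block down.

step_arm([
  {"claw": 0.5, "tx": 0.003, "ty": 0, "tz": 0, "spin": 0},
  {"claw": 0.5, "tx": 0.01, "ty": 0, "tz": 0, "spin": 0},
  {"claw": 0.5, "tx": 0.025, "ty": 0, "tz": 0, "spin": 0},
  {"claw": 0.5, "tx": 0.045, "ty": 0, "tz": 0, "spin": 0},
  {"claw": 0.5, "tx": 0.065, "ty": 0, "tz": 0, "spin": 0},
  {"claw": 0.5, "tx": 0.082, "ty": 0, "tz": 0, "spin": 0},
  {"claw": 0.5, "tx": 0.09, "ty": 0, "tz": 0, "spin": 0},
  {"claw": 0.5, "tx": 0.09, "ty": 0, "tz": 0, "spin": 0},
])

```text
time: 16.52
position: [0.6204, 0.0686, 0.1909]
tool_rot: [-2.631, -1.716, -0.001]
ft_force: [-0.1, 1.7, -3.4]
grip_width: 0.689
```

step_arm([
  {"claw": 0.5, "tx": 0, "ty": 0, "tz": 0, "spin": 0},
  {"claw": 0.5, "tx": 0, "ty": 0, "tz": 0.001, "spin": 0},
  {"claw": 0.5, "tx": 0, "ty": 0, "tz": 0.002, "spin": 0},
  {"claw": 0.5, "tx": 0, "ty": 0, "tz": 0.002, "spin": 0},
])

```text
time: 16.85
position: [0.6195, 0.0639, 0.1891]
tool_rot: [2.637, 1.708, -0.001]
ft_force: [0.2, -1.0, -2.3]
grip_width: 0.688
```

```bash
python3 - <<'E'
from h import *
push()
E
```

```text
t 16.85 gp [0.6194 0.0638 0.0256] jaw -24.14 tilt [-0.0005 -0.0006] F [ 0.2 -1.  -2.3] grip 0.688
front along u rel bar end0 (mm): -35.2  Fu 0.8 Fn 0.6 Fz -2.3 torque [-0.01  0.06  0.06]
```

step_arm([
  {"claw": 0.5, "tx": 0, "ty": 0, "tz": 0.0005, "spin": 0},
  {"claw": 0.5, "tx": 0, "ty": 0, "tz": 0.001, "spin": 0},
  {"claw": 0.5, "tx": 0, "ty": 0, "tz": 0.001, "spin": 0},
  {"claw": 0.5, "tx": 0, "ty": 0, "tz": 0.001, "spin": 0},
])

```text
time: 17.18
position: [0.6198, 0.0644, 0.189]
tool_rot: [2.636, 1.709, -0.001]
ft_force: [-4.5, -3.2, 6.0]
grip_width: 0.686
```

The block is on the bench: Fz has gone from -2.3 N to +6 N. Releasing and lifting off.

step_arm([
  {"claw": 0.75, "tx": 0, "ty": 0, "tz": 0, "spin": 0},
  {"claw": 0.8, "tx": 0, "ty": 0, "tz": 0, "spin": 0},
  {"claw": 1, "tx": 0, "ty": 0, "tz": 0, "spin": 0},
  {"claw": 1, "tx": 0, "ty": 0, "tz": 0, "spin": 0},
  {"claw": 1, "tx": 0, "ty": 0, "tz": 0, "spin": 0},
  {"claw": 1, "tx": 0, "ty": 0, "tz": 0, "spin": 0},
  {"claw": 1, "tx": 0, "ty": 0, "tz": 0, "spin": 0},
  {"claw": 1, "tx": 0, "ty": 0, "tz": 0, "spin": 0},
])

```text
time: 17.85
position: [0.6199, 0.0655, 0.1883]
tool_rot: [2.635, 1.71, 0.0]
ft_force: [-0.6, -0.1, 0.3]
grip_width: 1.0
```

```bash
python3 - <<'E'
from h import *
push()
E
```

```text
t 17.85 gp [0.6199 0.0655 0.0248] jaw -24.03 tilt [0.0001 0.0001] F [-0.6 -0.1  0.3] grip 1.0
front along u rel bar end0 (mm): -36.9  Fu 0.4 Fn -0.5 Fz 0.3 torque [-0.11  0.11  0.02]
```

step_arm([
  {"claw": 1, "tx": 0, "ty": 0, "tz": -0.02, "spin": 0},
  {"claw": 1, "tx": 0, "ty": 0, "tz": -0.06, "spin": 0},
  {"claw": 1, "tx": 0, "ty": 0, "tz": -0.1, "spin": 0},
  {"claw": 1, "tx": 0, "ty": 0, "tz": -0.14, "spin": 0},
  {"claw": 1, "tx": 0, "ty": 0, "tz": -0.18, "spin": 0},
  {"claw": 1, "tx": 0, "ty": 0, "tz": -0.2, "spin": 0},
  {"claw": 1, "tx": 0, "ty": 0, "tz": -0.2, "spin": 0},
])

```text
time: 18.43
position: [0.6212, 0.0649, 0.3949]
tool_rot: [2.632, 1.708, 0.016]
ft_force: [0.2, 0.3, 0.4]
grip_width: 1.004
```

```bash
python3 - <<'E'
from h import *
gp()
a=imaging.get_image("side")[130:330,190:440]
cv2.imwrite("pics/s5.png",cv2.resize(a,None,fx=3,fy=3,interpolation=cv2.INTER_CUBIC))
E
```

```text
t 18.43 gp [0.623  0.0654 0.2314] jaw -24.05 tilt [0.0106 0.0027] F [0.2 0.3 0.4] grip 1.004
```

View pics/s5.png

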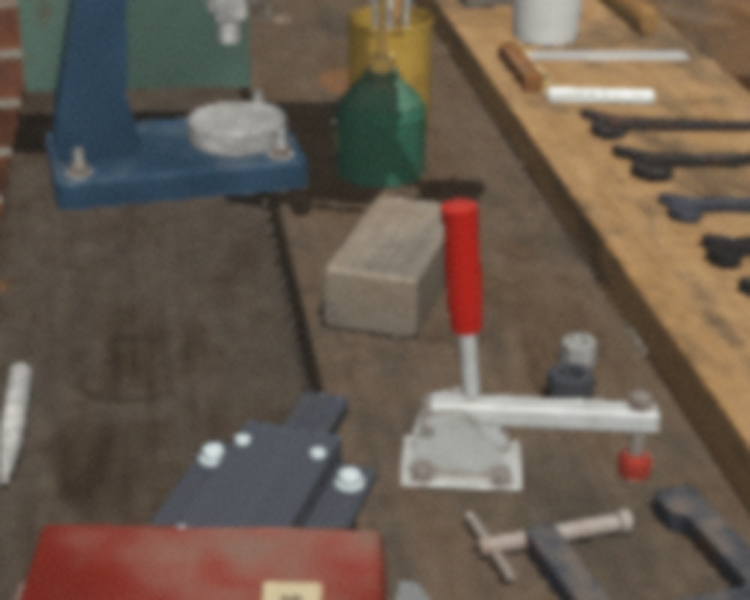

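The block lies flat with its front bottom edge near (323,322)–(415,336). The bar end at (300–347,395) is about 8–9 cm away. The oil can, nuts and drift are where they were. Handing in.

```bash
python3 -c "
from h import *
s=imaging.camera_params('side');c=lambda u,v:(u/3+190,v/3+130)
a=onplane(s,c(324,396),.009);b=(onplane(s,c(323,322),0)+onplane(s,c(415,336),0))/2
print('bar end',a,'block front',b,'gap',np.linalg.norm((b-a)[:2]))
from bench import workorder; print(workorder.close_job())"
```

```text
bar end [ 0.55171463 -0.08720775  0.009     ] block front [0.59041771 0.00365999 0.        ] gap 0.09876676682366878
the job is handed in; nothing more can be done
None
```

The bar is home against the stop, and the block is set down flat about 9–10 cm from the bar's end. I handed the job in at about 18.5 s of the 51 s allowed.

- **Tapping:** I gripped the block across its 60 mm width and pushed the bar in with the block's end only, in 2 mm nudges once the bar was about 12 mm in. It slid about 51 mm at 2–3 N.
- **At the stop:** The bar then stalled. Another 1.3 mm of commanded push moved it only about 0.2 mm, and the force rose to 6.3 N, well below the 15 N at which the stop gives way. I stopped there, so the stop should not have moved. I could not see it directly.
- **Last checks:** The last side picture shows the bar still sticking out of the guide and the oil can, nuts and drift in place. The arm was about 0.2 m above the block, touching nothing.
- **Disagreements between measurements:**
  - The block's top triangulated at 34–38 mm, against the stated 43 mm. The bench contact and the 60 mm grip width fitted the stated size.
  - The top and side views differed by several millimetres on the sideways alignment of block and bar. That is well within the block's width.

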